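# Pull the dust extractor's filter and hold it up to the work light

## Task

The dust extractor on the pipe maker's bench is losing suction: lift the flap on top of it until it stands open by itself, draw out the filter cassette hidden beneath by its handle, and hold it up to the LED work light so that one can see whether it is clogged. Hold it upright, level with the light and centred on it, its broad face square to it and about 10 cm in front of the lens, and finish while still holding it there, steady in the gripper, with the flap left open. Do not touch the light or shift the things lying about.

Things in the scene. Friction and masses are not known exactly. Their poses are not given: they have to be found in the camera images.
- unit: bench dust extractor, grey steel box fixed to the bench, 150 mm high, 158 mm deep (its x), 340 mm long (its y -76 to +264). Origin: on the bench under the middle of the filter bay; z up; -x is its front, facing the robot. From y -76 to +70 is the filter bay under the aluminium flap, the rest is the closed motor section. A hose port (84 mm diameter, 30 mm long, 78 mm up) is at the -y end.
- flap (a joint): angle of the flap in rad: 0 shut, grows as it lifts, stop at 1.95. Hinged along the bay's back (+x) upper edge; its front edge goes up and over towards the unit's +x. 160 mm long (x), 150 mm wide (y), 6 mm thick, 140 g. No catch or spring, free-running hinge: it falls shut from less than about 1.5 stays up by itself from about 1.6 and leans back on its stop from about 1.7.
- flap_hinge (a point): middle of the flap's hinge line, which runs along the unit's y; 80 mm behind the bay's middle, 153 mm above the bench. Axes as the unit's.
- bay_mouth (a point): centre of the filter bay's open top, level with its rim, 150 mm above the bench. Inside, the bay is 146 mm in x and 140 mm in y; pairs of guide ribs at its front and back walls hold the filter upright with 2 mm play on each side. Axes as the unit's.
- flap_tab (a point): middle of the flap's black finger tab, that moves with the flap: 176 mm from the hinge line. The tab is 36 mm wide (unit's y), 8 mm thick and sticks out 32 mm beyond the flap's front edge; it stands out 33 mm in front of the unit's front wall, 153 mm above the bench when shut, free below and on both sides.
- filter: filter cassette, flat upright aluminium frame with paper pleats, 140 mm wide (its x), 18 mm thick (its y, normal of its broad faces), 102 mm high, with a black handle on top, 132 mm in all, 150 to 310 g. Origin: centre of its underside; z up. It stands loose on the bay's floor (10 mm above the bench) between guide ribs, in the bay's middle and turned as the unit, and comes out straight up.
- filter_mid (a point): centre of the cassette's pleated panel, 51 mm above its underside. Axes as the filter's.
- filter_handle (a point): where to grip the filter: middle of its handle, 122 mm above its underside. The handle is a bar 64 mm long (filter's x), 18 mm thick (y), 10 mm high, on two posts 22 mm high; its top is 132 mm above the underside and, in place, 8 mm below the bay's rim. The bay leaves 60 mm free on both sides of it in y.
- lamp: LED work light fixed to the bench on a tube stand: flat aluminium head 150 mm wide (its y), 105 mm high (z 113 to 218 mm), 30 mm thick, with cooling fins behind; tube legs at y +-86 mm, two skids along x on the bench from -52 to +92 mm. Origin: on the bench under the lens; z up; it shines towards its own -x.
- lamp_lens (a point): centre of the light's white lens, 165 mm above the bench. Axes as the lamp's: -x points out of the lens, level.
- jar: glass jar with a steel lid, 76 mm diameter, 110 mm high, beyond the extractor or the light or to the left of the extractor's front; origin under it. Leave alone.
- can: spray can, 65 mm diameter, 190 mm high, beyond the extractor or the light or to the left of the extractor's front; origin under it. Leave alone.
- brush_pot: tin pot of brushes, 76 mm diameter, 95 mm high (170 mm with the brushes), beyond the extractor or the light or to the left of the extractor's front; origin under it. Leave alone.
- ledger: brown notebook lying flat, 152 x 205 x 25 mm, nearest the robot; origin under it. Leave alone.
- pipe: unfinished wooden smoking pipe lying on the bench, 150 mm long, 48 mm high, left of the notebook; origin under its bowl, stem along +x. Leave alone.
- briar: briar wood block, 65 x 48 x 42 mm, between extractor and light; origin under it. Leave alone.
- stain_tin: flat steel tin, 75 x 52 x 30 mm, to the right of the light; origin under it. Leave alone.
- bench_brush: bench brush lying on top of the extractor's motor section, 30 x 120 x 29 mm (long in the unit's y); origin under it. Leave alone.
There are look-alikes about, which are no part of the job. Of the things shaped like the lamp, the aluminium one is meant.

How it is judged:
By the outcome, as a careful person would: the job done as asked, in the order asked, and still so for the second after the job is handed in, while the arm keeps its last pose, push and grip.
It also fails if it takes over 67 s, if anything falls off the work surface, if the arm or the gripper's body presses on something with over 40 N, if the wrist force passes 120 N, or if a joint passes its speed limit or range.

## Robot

A 6-joint arm with a two-finger parallel gripper is mounted at the origin on the work surface. World frame = base frame: x ahead of the robot, y to its left, z up, the work surface at z = 0. Lengths are in m, angles in degrees, forces in N, time in s.
With the tool pointing down it reaches from about 0.35 to 0.725 m from the base axis. Payload 4.3 kg.
Tool frame: the origin (TCP) lies at the very end of the fingers, on their centre line; the grasp point (between the pads) lies 19 mm behind it (grip_depth is the distance from the TCP to the grasp point, in m); z points along the fingers, y is the line along which they close (so a half turn about z gives the same grasp; the last joint's range is limited). The gripper opens to 85 mm and grips with 20 to 120 N. Pads are 22 mm wide; open, the fingers measure 114 mm over their backs; the gripper's body (76 mm by 85 mm) begins 54 mm behind the grasp point. The pads swing forward as they close: fully open they stand 13 mm farther back than shut.
Start: joints at [-74.616, 21.618, 4.641, 73.018, 0, 83.68], TCP at [0.213, -0.534, 0.231] pointing down, gripper open.
Joint ranges: [-156.06, 156.06], [-48.1, 94.91], [-58.44, 69.94], [-101.28, 121.22], [-78.64, 73.56], [-180, 180]. Speed limits (degrees/s): [147.25, 147.25, 180, 180, 180, 180].

## Interface

Orientations are given as a 3x3 rotation matrix whose columns are the frame's x, y, z axes.
In Python, from rig import * gives the robot as it stands. The module is installed in compiled form; this text tells all that it offers.
- The arm moves only by the tool carry_out, never from a script. Its argument "plan" is a list of rows, each a list of 4 numbers: the shift along the tool's x, y, z scaled (see below), then the turn about the tool's z scaled (see below). In form: [[x, y, z, turn], ...]. A call has 1 to 5 rows; each row shifts and turns the commanded pose from where the row before left it, along the tool's axes as they then stand; what a row does not reach is not made up. The controller multiplies each number of a shift by 0.05 m and each number of a turn by 0.1 rad. A row lasts 1/10 s, in which the tool goes at most 50 mm and 8.59 degrees, less where a joint would pass 70% of its speed; a pose out of reach is approached as far as the arm can. A call with a number of a shift or a turn outside -1 to 1 is refused whole. A call with a gripper value outside its range is refused whole. "gripper" is the finger opening in mm, from 0 to 85.4, set as the call begins (left out, the last holds). The fingers move at their own pace and stop on an object; "squeeze" is the grip in N (left out, the last holds). Time passes only in rows, so rows that do not move let the fingers close. It gives the time, the measured TCP pose, the force, the opening and the grip force at its end, in the units of the state.
- sense(): the state, without advancing time (a new reading comes with each control period).
- grab_frame(name): name is "side" or "top" or "wrist"; returns the picture (420x560x3 uint8, red, green, blue); there is no depth.
- get_calibration(name): a dict with "camera_matrix" (3x3 intrinsics, pixels), "distortion" ([k1, k2, p1, p2, k3] as OpenCV has them; the pictures are not rectified), "cam_to_world" (4x4, takes a point from camera to world coordinates). Camera axes: x right, y up, looking along -z (the intrinsics and any distortion apply to the point x, -y, -z); pixel columns grow to the right and rows downward; lengths in m; the calibration is good to about 2 mm. A picture is of the moment at which its call begins: read the wrist's pose just before it. get_calibration takes no time and is no camera call; for the wrist camera it gives the pose at the moment of the call.
- job_done(): hands the job in; it is judged then, once.
The state is a dict: "time": time; "joint_positions": joint angles; "qvel": joint speeds; "joint_efforts": joint torques, N m; "eef_pos": TCP position; "eef_rot": TCP orientation; "wrist_force": force on the tool from outside, world axes, zero at the start; "wrist_torque": the same for the moment, N m; "opening": opening from 0.0 (shut) to 1.0 (fully open); "grip_force": force on a finger pad.
Only numpy, scipy, OpenCV 4.12 (cv2) and the standard library are available. Lean on these libraries where they do the work, as an engineer would, in place of code of your own. Each camera call takes 0.05 s, during which the arm holds its last target. There are 200 camera calls.

## Working session

There is one attempt and no reset: what is moved stays moved. The work goes in short steps, Python scripts to look and compute and a tool call to move; the robot and the scene stay as the last step left them, time stands still between calls to the robot, and variables do not carry over. Pictures are saved under pics/ and viewed, at most 11 in all, crops included, and the job is handed in when it is done.

Besides the shell and the picture viewer there is one more tool, called after "Emit:" as name(argument=value, ...), one argument or row to a line, values as JSON. carry_out: Moves the arm, as the interface text tells. Shifts and turns lie within -1 to 1; 1 stands for 0.05 m of shift or 0.1 rad of turn. Its arguments: {"type":"object","properties":{"plan":{"type":"array"},"gripper":{"type":"number"},"squeeze":{"type":"number"}},"required":["plan"]}

```bash
mkdir -p pics; python3 - <<'E'
from rig import *
import cv2,numpy as np,json
s=sense();print(s['time'],s['eef_pos'],np.round(s['eef_rot'],3).tolist(),s['opening'])
for n in("side","top","wrist"):
    c=get_calibration(n);print(n,np.round(c['camera_matrix'],1).tolist(),c['distortion'],np.round(c['cam_to_world'],3).tolist())
    cv2.imwrite(f"pics/{n}0.png",grab_frame(n)[:,:,::-1])
E
```

```text
0.0 [ 0.21248159 -0.53358205  0.23036349] [[0.929, 0.37, -0.001], [0.37, -0.929, 0.002], [0.0, -0.002, -1.0]] 1.0005087075000043
side [[393.0, 0.0, 282.7], [0.0, 393.0, 205.9], [0.0, 0.0, 1.0]] [-0.0189746  0.         0.         0.         0.       ] [[-0.988, 0.116, -0.103, 0.371], [-0.155, -0.734, 0.662, 0.757], [0.001, 0.67, 0.743, 1.053], [0.0, 0.0, 0.0, 1.0]]
top [[502.6, 0.0, 284.8], [0.0, 502.6, 207.4], [0.0, 0.0, 1.0]] [0.03263862 0.         0.         0.         0.        ] [[0.006, 0.992, -0.127, 0.353], [-1.0, 0.006, 0.002, -0.05], [0.003, 0.127, 0.992, 1.384], [0.0, 0.0, 0.0, 1.0]]
wrist [[363.1, 0.0, 280.5], [0.0, 363.1, 208.0], [0.0, 0.0, 1.0]] [-0.07499741  0.          0.          0.          0.        ] [[0.37, 0.891, 0.261, 0.28], [-0.929, 0.356, 0.102, -0.508], [-0.002, -0.28, 0.96, 0.374], [0.0, 0.0, 0.0, 1.0]]
```

View pics/top0.png

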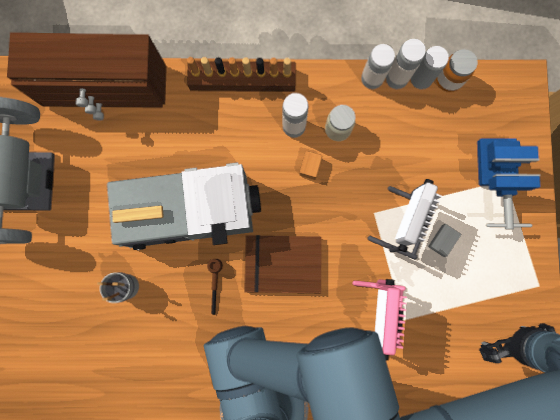

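View pics/side0.png

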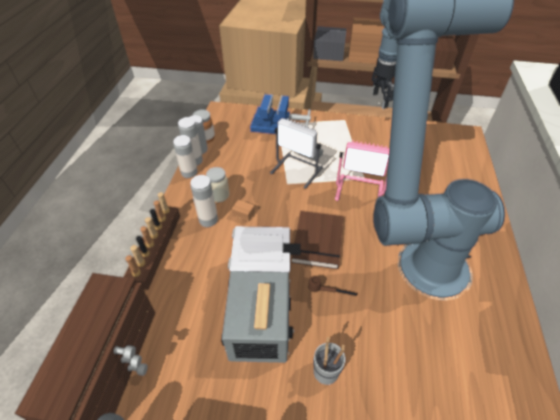

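The top view shows the extractor at (110-250,165-245): tab at (218,232), flap (185-250,168-235), hose port (255,198). There are two lights. The aluminium one at (415,215) fits the description, and the pink one at (392,318) is a look-alike. I'll confirm this in an enlarged crop.

```bash
cat > h.py <<'E'
from rig import *
import cv2,numpy as np
def ray(n,uv,c=None):
    c=c or get_calibration(n)
    p=cv2.undistortPoints(np.array(uv,float).reshape(-1,1,2),c['camera_matrix'],np.array(c['distortion'])).reshape(-1,2)
    d=np.c_[p[:,0],-p[:,1],-np.ones(len(p))]
    T=np.array(c['cam_to_world']);d=d@T[:3,:3].T
    return T[:3,3],d/np.linalg.norm(d,axis=1,keepdims=True)
def plane(n,uv,z,c=None):
    o,d=ray(n,uv,c);return o+d*((z-o[2])/d[:,2])[:,None]
def tri(rays):
    A=np.zeros((3,3));b=np.zeros(3)
    for o,d in rays:
        M=np.eye(3)-np.outer(d,d);A+=M;b+=M@o
    p=np.linalg.solve(A,b);return p,[np.linalg.norm((np.eye(3)-np.outer(d,d))@(p-o)) for o,d in rays]
def proj(n,P,c=None):
    c=c or get_calibration(n);T=np.linalg.inv(np.array(c['cam_to_world']))
    q=np.atleast_2d(P)@T[:3,:3].T+T[:3,3];q=q*[1,-1,-1]
    return cv2.projectPoints(q,np.zeros(3),np.zeros(3),c['camera_matrix'],np.array(c['distortion']))[0].reshape(-1,2)
E
python3 - <<'E'
import cv2,numpy as np
t=cv2.imread('pics/top0.png');s=cv2.imread('pics/side0.png')
r=lambda im,x,y:cv2.resize(im[y:y+75,x:x+100],(400,300),interpolation=cv2.INTER_CUBIC)
o=np.vstack([np.hstack([r(t,170,160),r(t,360,175)]),np.hstack([r(s,220,215),r(s,260,110)])])
cv2.imwrite('pics/c1.png',o)
E
```

```text
(no output)
```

View pics/c1.png

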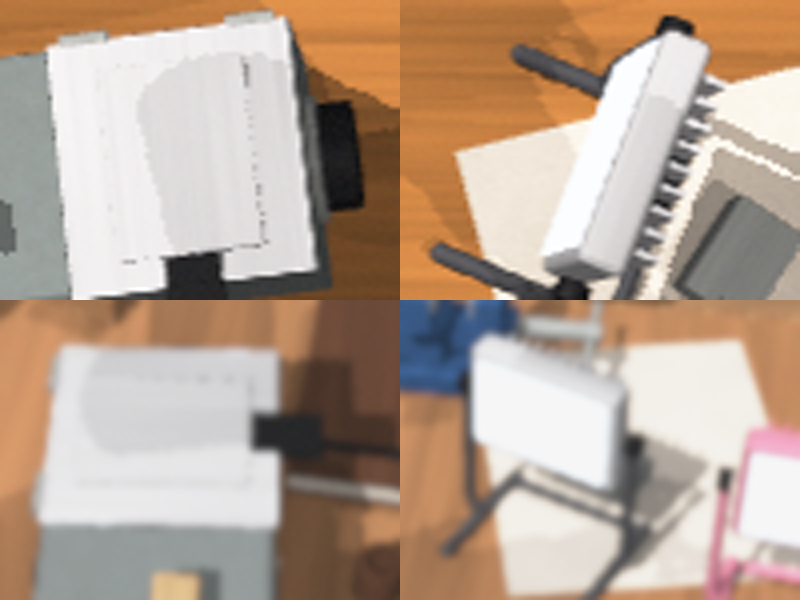

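The crop confirms the lamp: (415,215) has the grey aluminium head with the white lens facing the extractor, and the one at the right edge is pink. Next I'll triangulate the flap corners and the lamp head corners.

```bash
python3 - <<'E'
from h import *
T=[(182,171.75),(241.25,164.25),(249.25,227),(188.75,234.5)]
S=[(229.5,270.5),(234.5,226.75),(289.5,226.75),(289.5,271.25)]
for a,b,n in zip(T,S,['back+y','back-y','front-y','front+y']):
    o,d=ray('top',a);o2,d2=ray('side',b);p,r=tri([(o,d[0]),(o2,d2[0])]);print(n,p.round(4),np.round(r[0],4),plane('top',[a],.156).round(4),plane('side',[b],.156).round(4))
# lamp: front top edge ends
for a,b in (((525.5-0,183),None),):pass
L=[((662-400)/4+360,32/4+175),((582-400)/4+360,255/4+175)]
Ls=[(278.5,121.25),(316.25,130)]
for a,b in zip(L,Ls):
    o,d=ray('top',a);o2,d2=ray('side',b);p,r=tri([(o,d[0]),(o2,d2[0])]);print('lamp',p.round(4),np.round(r[0],4),plane('top',[a],.218).round(4),plane('side',[b],.218).round(4))
w=cv2.imread('pics/wrist0.png');print(proj('wrist',[[.35,-.36,.165],[.35,-.36,.21],[.3,.1,.156]]))
E
```

```text
back+y [0.6008 0.2048 0.1483] 0.0011 [[0.5981 0.2031 0.156 ]] [[0.5999 0.2095 0.156 ]]
back-y [0.6212 0.0572 0.1516] 0.0021 [[0.6181 0.0566 0.156 ]] [[0.6222 0.0604 0.156 ]]
front-y [0.4622 0.0346 0.1551] 0.0006 [[0.4616 0.0345 0.156 ]] [[0.4628 0.0352 0.156 ]]
front+y [0.442  0.1829 0.1501] 0.0008 [[0.4424 0.1818 0.156 ]] [[0.4408 0.1867 0.156 ]]
lamp [ 0.5626 -0.3815  0.2212] 0.0009 [[ 0.5623 -0.3824  0.218 ]] [[ 0.5643 -0.386   0.218 ]]
lamp [ 0.4273 -0.3268  0.2404] 0.0021 [[ 0.4309 -0.3323  0.218 ]] [[ 0.4266 -0.3565  0.218 ]]
[[  66.39549952 -125.43569318]
 [  15.19950123 -174.71903918]
 [ 961.87389723  568.8506329 ]]
```

View pics/wrist0.png

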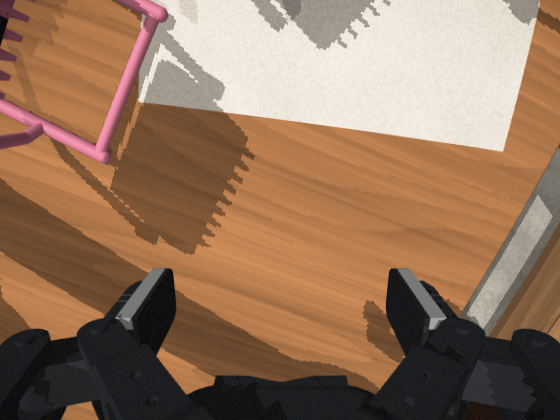

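Emit:
carry_out(
  plan=[
    [0,0,-0.7,-1],
    [0,0,-0.7,-1],
    [0,0,-0.7,-1],
    [0,0,-0.7,-1],
    [0,0,-0.7,-1],
  ],
  gripper=62,
)

```text
time: 0.65
eef_pos: [0.2125, -0.5339, 0.4075]
eef_rot: [[0.635, 0.773, -0.0], [0.773, -0.635, 0.0], [0.0, -0.0, -1.0]]
wrist_force: [-0.1, -0.2, 0.1]
opening: 0.723
grip_force: 0.0
```

```bash
cat >> h.py <<'E'
def go(p,yaw,n,show=True):
    """rows from the present pose to p (TCP), yaw of tool x in deg, in n rows"""
    s=sense();P=np.array(s['eef_pos']);R=np.array(s['eef_rot']);y0=np.arctan2(R[1,0],R[0,0])
    dy=(np.radians(yaw)-y0+np.pi)%(2*np.pi)-np.pi
    st=(np.array(p)-P)/n;out=[]
    for i in range(n):
        a=y0+dy*i/n;c,q=np.cos(a),np.sin(a)
        out.append([round(v,2) for v in ((c*st[0]+q*st[1])/.05,(q*st[0]-c*st[1])/.05,-st[2]/.05,-dy/n/.1)])
    print('t',s['time'],'at',P.round(4),'yaw',np.degrees(y0).round(2),'J',np.round(s['joint_positions'],1),'op',round(s['opening'],3),'F',np.round(s['wrist_force'],1),'g',s['grip_force'])
    for i in range(0,n,5):print(out[i:i+5])
E
python3 -c "
from h import *
go([.427,.105,.36],187.8,25)"
```

```text
t 0.65 at [ 0.2125 -0.5339  0.4075] yaw 50.59 J [-74.6  24.8  35.8 101.    0.   54.8] op 0.723 F [-0.1 -0.2  0.1] g 0.0
[[np.float64(0.5), np.float64(-0.19), np.float64(0.04), np.float64(-0.96)], [np.float64(0.52), np.float64(-0.14), np.float64(0.04), np.float64(-0.96)], [np.float64(0.53), np.float64(-0.09), np.float64(0.04), np.float64(-0.96)], [np.float64(0.54), np.float64(-0.04), np.float64(0.04), np.float64(-0.96)], [np.float64(0.54), np.float64(0.01), np.float64(0.04), np.float64(-0.96)]]
[[np.float64(0.54), np.float64(0.06), np.float64(0.04), np.float64(-0.96)], [np.float64(0.53), np.float64(0.11), np.float64(0.04), np.float64(-0.96)], [np.float64(0.51), np.float64(0.16), np.float64(0.04), np.float64(-0.96)], [np.float64(0.5), np.float64(0.21), np.float64(0.04), np.float64(-0.96)], [np.float64(0.47), np.float64(0.26), np.float64(0.04), np.float64(-0.96)]]
[[np.float64(0.45), np.float64(0.3), np.float64(0.04), np.float64(-0.96)], [np.float64(0.42), np.float64(0.34), np.float64(0.04), np.float64(-0.96)], [np.float64(0.38), np.float64(0.38), np.float64(0.04), np.float64(-0.96)], [
[... 201 characters left out ...]
), np.float64(-0.96)], [np.float64(0.21), np.float64(0.5), np.float64(0.04), np.float64(-0.96)], [np.float64(0.16), np.float64(0.51), np.float64(0.04), np.float64(-0.96)], [np.float64(0.11), np.float64(0.53), np.float64(0.04), np.float64(-0.96)], [np.float64(0.06), np.float64(0.54), np.float64(0.04), np.float64(-0.96)]]
[[np.float64(0.01), np.float64(0.54), np.float64(0.04), np.float64(-0.96)], [np.float64(-0.04), np.float64(0.54), np.float64(0.04), np.float64(-0.96)], [np.float64(-0.09), np.float64(0.53), np.float64(0.04), np.float64(-0.96)], [np.float64(-0.14), np.float64(0.52), np.float64(0.04), np.float64(-0.96)], [np.float64(-0.19), np.float64(0.5), np.float64(0.04), np.float64(-0.96)]]
```

```bash
sed -i 's/round(v,2) for/float(round(v,2)) for/' h.py; python3 -c "
from h import *
go([.47,-.28,.39],108,10)"
```

```text
t 0.65 at [ 0.2125 -0.5339  0.4075] yaw 50.59 J [-74.6  24.8  35.8 101.    0.   54.8] op 0.723 F [-0.1 -0.2  0.1] g 0.0
[[0.72, 0.08, 0.04, -1.0], [0.71, 0.15, 0.04, -1.0], [0.69, 0.22, 0.04, -1.0], [0.66, 0.29, 0.04, -1.0], [0.63, 0.35, 0.04, -1.0]]
[[0.59, 0.41, 0.04, -1.0], [0.55, 0.47, 0.04, -1.0], [0.5, 0.52, 0.04, -1.0], [0.45, 0.57, 0.04, -1.0], [0.39, 0.61, 0.04, -1.0]]
```

Emit:
carry_out(
  plan=[
    [0.72,0.08,0,-1],
    [0.71,0.15,0,-1],
    [0.69,0.22,0,-1],
    [0.66,0.29,0,-1],
    [0.63,0.35,0,-1],
  ],
)

```text
time: 1.15
eef_pos: [0.3434, -0.4074, 0.406]
eef_rot: [[0.187, 0.982, -0.0], [0.982, -0.187, 0.0], [0.0, -0.0, -1.0]]
wrist_force: [0.1, -0.6, -0.3]
opening: 0.725
grip_force: 0.0
```

Emit:
carry_out(
  plan=[
    [0.59,0.41,0,-1],
    [0.55,0.47,0,-1],
    [0.5,0.52,0,-1],
    [0.45,0.57,0,-1],
    [0.39,0.61,0,-1],
  ],
)

```text
time: 1.65
eef_pos: [0.4725, -0.2809, 0.406]
eef_rot: [[-0.307, 0.952, -0.0], [0.952, 0.307, 0.0], [0.0, -0.0, -1.0]]
wrist_force: [1.1, -0.8, 0.3]
opening: 0.726
grip_force: 0.0
```

```bash
python3 -c "
from h import *
import pickle
c=get_calibration('wrist');im=grab_frame('wrist');pickle.dump(c,open('w1.pkl','wb'));cv2.imwrite('pics/w1.png',im[:,:,::-1])
go([.427,.105,.36],187.8,15)"
```

```text
t 1.7 at [ 0.4759 -0.277   0.4056] yaw 108.33 J [-37.   21.1  29.9  98.8   0.3  34.7] op 0.725 F [ 0.6  2.4 -1. ] g 0.0
[[0.5, 0.1, 0.06, -0.92], [0.49, 0.14, 0.06, -0.92], [0.48, 0.19, 0.06, -0.92], [0.46, 0.23, 0.06, -0.92], [0.43, 0.27, 0.06, -0.92]]
[[0.41, 0.31, 0.06, -0.92], [0.38, 0.35, 0.06, -0.92], [0.34, 0.38, 0.06, -0.92], [0.31, 0.41, 0.06, -0.92], [0.27, 0.44, 0.06, -0.92]]
[[0.22, 0.46, 0.06, -0.92], [0.18, 0.48, 0.06, -0.92], [0.14, 0.5, 0.06, -0.92], [0.09, 0.51, 0.06, -0.92], [0.04, 0.51, 0.06, -0.92]]
```

View pics/w1.png

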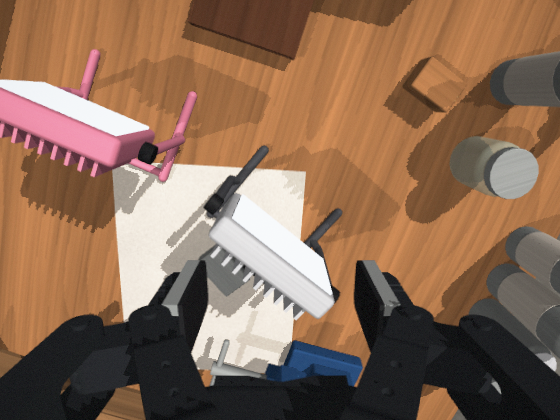

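The wrist view shows the aluminium lamp head top at (223,205)-(333,300), its front skid ends near (265,150) and (338,213), and the pink look-alike at top left. I'll enlarge a settled frame.

```bash
python3 -c "
from h import *
import pickle
c=get_calibration('wrist');im=grab_frame('wrist')[:,:,::-1];pickle.dump(c,open('w2.pkl','wb'));cv2.imwrite('pics/w2.png',im)
cv2.imwrite('pics/c2.png',cv2.resize(im[140:290,190:390],(800,600),interpolation=cv2.INTER_CUBIC))
print(sense()['eef_pos'])"
```

```text
[ 0.4740685  -0.27913617  0.40562186]
```

View pics/c2.png

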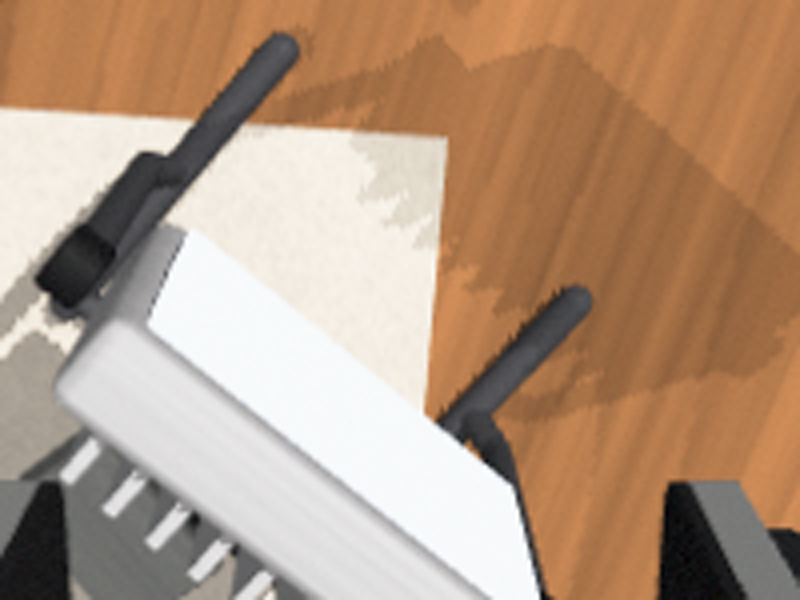

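```bash
python3 -c "
from h import *
import pickle
c=pickle.load(open('w2.pkl','rb'))
s=plane('wrist',[(262,150.5),(335.5,213)],.007,c);d=s[1]-s[0];L=np.linalg.norm(d);print(s,L)
y=d/L;n=np.array([-y[1],y[0],0]);m=s.mean(0);print('y',y,'n',n,np.degrees(np.arctan2(n[1],n[0])),'lens xy',m-.052*n)
for z in (.115,.12,.125,.13):
  b=plane('wrist',[(237.5,198),(318.75,261.75)],z,c);e=b[1]-b[0];print(z,b.mean(0),np.linalg.norm(e),np.degrees(np.arctan2(e[0],-e[1])),(b.mean(0)-m)@n)
print(proj('wrist',[m-.052*n+[0,0,.158]],c))
t=plane('wrist',[(227.5,220.5),(316,289)],.21,c);e=t[1]-t[0];print(t,np.linalg.norm(e),np.degrees(np.arctan2(e[0],-e[1])))
# check skid tips in top view
print(proj('top',s))
"
```

```text
[[ 0.45233844 -0.28234879  0.007     ]
 [ 0.59088532 -0.33906488  0.007     ]] 0.14970621646318658
y [ 0.92545837 -0.37884931  0.        ] n [0.37884931 0.92545837 0.        ] 67.73757550752919 lens xy [ 0.50191172 -0.35883067  0.007     ]
0.115 [ 0.50405592 -0.35779175  0.115     ] 0.1342724748772089 68.48925595198924 -0.050226191450949344
0.12 [ 0.5034789  -0.35608732  0.12      ] 0.1327257427478746 68.4892559519892 -0.04886742022491962
0.125 [ 0.50290188 -0.3543829   0.125     ] 0.13117901061854037 68.48925595198924 -0.04750864899888979
0.13 [ 0.50232486 -0.35267847  0.13      ] 0.12963227848920622 68.48925595198922 -0.046149877772860066
[[277.26804183 245.95490521]]
[[ 0.44143269 -0.33118366  0.21      ]
 [ 0.54990504 -0.37476568  0.21      ]] 0.11690014742934997 68.11072835519148
[[368.43577362 235.86297141]
 [388.12075649 186.11228152]]
```

Emit:
carry_out(
  plan=[
    [0.5,0.1,0.06,-0.92],
    [0.49,0.14,0.06,-0.92],
    [0.48,0.19,0.06,-0.92],
    [0.46,0.23,0.06,-0.92],
    [0.43,0.27,0.06,-0.92],
  ],
)

```text
time: 2.25
eef_pos: [0.4561, -0.1548, 0.391]
eef_rot: [[-0.696, 0.718, -0.001], [0.718, 0.696, -0.0], [0.0, -0.001, -1.0]]
wrist_force: [0.6, 0.7, 0.4]
opening: 0.73
grip_force: 0.0
```

Emit:
carry_out(
  plan=[
    [0.41,0.31,0.06,-0.92],
    [0.38,0.35,0.06,-0.92],
    [0.34,0.38,0.06,-0.92],
    [0.31,0.41,0.06,-0.92],
    [0.27,0.44,0.06,-0.92],
  ],
)

```text
time: 2.75
eef_pos: [0.4413, -0.0272, 0.376]
eef_rot: [[-0.942, 0.334, -0.0], [0.334, 0.942, -0.0], [0.0, -0.001, -1.0]]
wrist_force: [0.7, 0.1, 1.1]
opening: 0.726
grip_force: 0.0
```

```bash
python3 -c "
from h import *
go([.40,.1,.32],187.8,5)"
```

```text
t 2.75 at [ 0.4413 -0.0272  0.376 ] yaw 160.47 J [-11.7   6.2   5.8  89.6  -0.    7.8] op 0.726 F [0.7 0.1 1.1] g 0.0
[[0.33, 0.42, 0.22, -0.95], [0.28, 0.45, 0.22, -0.95], [0.24, 0.48, 0.22, -0.95], [0.19, 0.5, 0.22, -0.95], [0.14, 0.52, 0.22, -0.95]]
```

Emit:
carry_out(
  plan=[
    [0.33,0.42,0.22,-0.95],
    [0.28,0.45,0.22,-0.95],
    [0.24,0.48,0.22,-0.95],
    [0.19,0.5,0.22,-0.95],
    [0.14,0.52,0.22,-0.95],
  ],
)

```text
time: 3.25
eef_pos: [0.4005, 0.1001, 0.3207]
eef_rot: [[-0.991, -0.134, -0.0], [-0.134, 0.991, -0.0], [0.0, -0.0, -1.0]]
wrist_force: [0.1, -0.1, 0.4]
opening: 0.722
grip_force: 0.0
```

```bash
python3 -c "
from h import *
import pickle
grab_frame('wrist');c=get_calibration('wrist');im=grab_frame('wrist')[:,:,::-1];pickle.dump(c,open('w3.pkl','wb'));cv2.imwrite('pics/w3.png',im)
g=cv2.cvtColor(im,cv2.COLOR_BGR2GRAY)
p=np.array([.452,.1082,.156]);ux=np.array([.9907,.1357,0]);uy=np.array([-.1357,.9907,0])
print('pred tab corners',proj('wrist',[p-.032*ux+.018*uy,p-.032*ux-.018*uy,p+.018*uy,p-.018*uy,p+.075*uy,p-.075*uy],c).round(1).tolist())
go([.4302,.1052,.20],187.8,5)"
```

```text
pred tab corners [[298.3, 210.5], [257.5, 210.4], [297.7, 244.3], [258.0, 244.2], [360.1, 244.3], [195.4, 243.8]]
t 3.35 at [0.3992 0.1011 0.3199] yaw -172.24 J [ 5.4  2.1 -7.  81.1  0.  -2.4] op 0.725 F [-0.6 -0.3  0. ] g 0.0
[[-0.13, -0.0, 0.48, -0.0], [-0.13, -0.0, 0.48, -0.0], [-0.13, -0.0, 0.48, -0.0], [-0.13, -0.0, 0.48, -0.0], [-0.13, -0.0, 0.48, -0.0]]
```

View pics/w3.png

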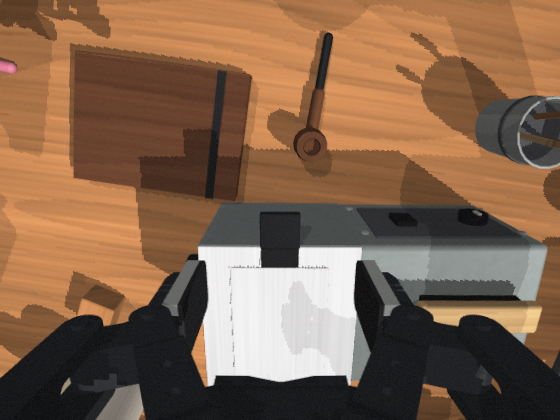

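The wrist view shows the tab at (260-300,212-267) and the flap front edge at row 247, columns 200-362. That is about 2 mm from my prediction, so I'll correct for it and descend to straddle the tab.

```bash
python3 -c "
from h import *
go([.4317,.1075,.138],187.8,5)"
```

```text
t 3.35 at [0.3992 0.1011 0.3199] yaw -172.24 J [ 5.4  2.1 -7.  81.1  0.  -2.4] op 0.725 F [-0.6 -0.3  0. ] g 0.0
[[-0.13, 0.01, 0.73, -0.0], [-0.13, 0.01, 0.73, -0.0], [-0.13, 0.01, 0.73, -0.0], [-0.13, 0.01, 0.73, -0.0], [-0.13, 0.01, 0.73, -0.0]]
```

Emit:
carry_out(
  plan=[
    [-0.22,0.02,0.7,0],
    [-0.22,0.02,0.7,0],
    [-0.21,0.02,0.7,0],
    [0,0,0.8,0],
    [0,0,0.74,0],
  ],
)

```text
time: 3.85
eef_pos: [0.4336, 0.1058, 0.138]
eef_rot: [[-0.992, -0.129, 0.001], [-0.129, 0.992, -0.001], [-0.001, -0.001, -1.0]]
wrist_force: [0.4, 0.9, -0.5]
opening: 0.725
grip_force: 0.0
```

Emit:
carry_out(
  plan=[
    [0,0,0,0],
    [0,0,0,0],
    [0,0,0,0],
    [0,0,0,0],
    [0,0,0,0],
  ],
  gripper=25,
  squeeze=40,
)

```text
time: 4.35
eef_pos: [0.4317, 0.1072, 0.1409]
eef_rot: [[-0.991, -0.131, -0.002], [-0.131, 0.991, 0.001], [0.002, 0.001, -1.0]]
wrist_force: [-5.4, 1.4, -1.1]
opening: 0.409
grip_force: 42.6
```

```bash
python3 -c "
from h import *
go([.4317,.1075,.138],187.8,5)
r=.180
th=np.radians(np.arange(0,103,7.0));x=-r*np.cos(th);z=r*np.sin(th)
for a,b in zip(np.diff(x),np.diff(z)):print([float(round(-a/.05,2)),0,float(round(-b/.05,2)),0])"
```

```text
t 4.35 at [0.4317 0.1072 0.1409] yaw -172.45 J [  5.7   9.9 -25.2  55.1   0.1  -1.8] op 0.409 F [-5.4  1.4 -1.1] g 42.61921584606171
[[-0.0, 0.0, 0.01, -0.01], [-0.0, 0.0, 0.01, -0.01], [-0.0, 0.0, 0.01, -0.01], [-0.0, 0.0, 0.01, -0.01], [-0.0, 0.0, 0.01, -0.01]]
[-0.03, 0, -0.44, 0]
[-0.08, 0, -0.43, 0]
[-0.13, 0, -0.42, 0]
[-0.18, 0, -0.4, 0]
[-0.23, 0, -0.37, 0]
[-0.27, 0, -0.34, 0]
[-0.31, 0, -0.31, 0]
[-0.35, 0, -0.27, 0]
[-0.38, 0, -0.22, 0]
[-0.4, 0, -0.18, 0]
[-0.42, 0, -0.12, 0]
[-0.43, 0, -0.07, 0]
[-0.44, 0, -0.02, 0]
[-0.44, 0, 0.03, 0]
```

Emit:
carry_out(
  plan=[
    [-0.03,0,-0.44,0],
    [-0.08,0,-0.43,0],
    [-0.13,0,-0.42,0],
    [-0.18,0,-0.4,0],
    [-0.23,0,-0.37,0],
  ],
)

```text
time: 4.85
eef_pos: [0.468, 0.112, 0.2462]
eef_rot: [[-0.991, -0.131, 0.007], [-0.131, 0.991, 0.002], [-0.007, 0.002, -1.0]]
wrist_force: [8.1, 3.5, -10.1]
opening: 0.409
grip_force: 42.0
```

Emit:
carry_out(
  plan=[
    [-0.27,0,-0.34,0],
    [-0.31,0,-0.31,0],
    [-0.35,0,-0.27,0],
    [-0.38,0,-0.22,0],
    [-0.4,0,-0.18,0],
  ],
)

```text
time: 5.35
eef_pos: [0.5507, 0.1231, 0.3108]
eef_rot: [[-0.991, -0.131, 0.002], [-0.131, 0.991, 0.002], [-0.002, 0.002, -1.0]]
wrist_force: [1.8, 3.2, -9.2]
opening: 0.408
grip_force: 40.8
```

Emit:
carry_out(
  plan=[
    [-0.42,0,-0.12,0],
    [-0.43,0,-0.07,0],
    [-0.44,0,-0.02,0],
    [-0.44,0,0.03,0],
    [0,0,0,0],
  ],
)

```text
time: 5.85
eef_pos: [0.6384, 0.1348, 0.3202]
eef_rot: [[-0.991, -0.131, 0.006], [-0.131, 0.991, 0.003], [-0.006, 0.002, -1.0]]
wrist_force: [-0.6, 2.5, 1.0]
opening: 0.413
grip_force: 40.7
```

```bash
python3 -c "
from h import *
go([.64,.1355,.33],187.8,5)
cv2.imwrite('pics/s2.png',cv2.resize(grab_frame('side')[140:340,150:400,::-1],(750,600)))"
```

```text
t 5.85 at [0.6384 0.1348 0.3202] yaw -172.45 J [ 6.3 32.4 34.8 92.1  0.1 -1.2] op 0.413 F [-0.6  2.5  1. ] g 40.71709871292114
[[-0.01, 0.0, -0.04, -0.01], [-0.01, 0.0, -0.04, -0.01], [-0.01, 0.0, -0.04, -0.01], [-0.01, 0.0, -0.04, -0.01], [-0.01, 0.0, -0.04, -0.01]]
```

View pics/s2.png

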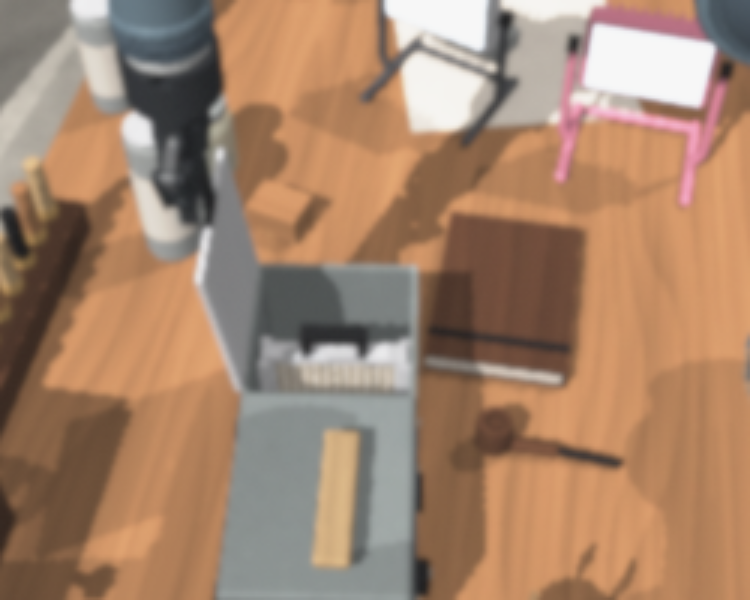

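The flap stands past vertical and the cassette handle shows at crop (300-370,330-350). I'll nudge the flap a little further and release it.

Emit:
carry_out(
  plan=[
    [-0.2,0,0.03,0],
    [-0.1,0,0.02,0],
    [0,0,0,0],
  ],
)

```text
time: 6.2
eef_pos: [0.6513, 0.1365, 0.3179]
eef_rot: [[-0.991, -0.132, 0.005], [-0.132, 0.991, 0.002], [-0.005, 0.001, -1.0]]
wrist_force: [-0.9, 4.0, 6.4]
opening: 0.404
grip_force: 43.1
```

Emit:
carry_out(
  plan=[
    [0,0,0,0],
    [0,0,0,0],
    [0,0,0,0],
    [0,0,-0.4,0],
    [0,0,-0.6,0],
  ],
  gripper=62,
)

```text
time: 6.7
eef_pos: [0.6492, 0.1354, 0.3632]
eef_rot: [[-0.991, -0.131, -0.005], [-0.131, 0.991, -0.001], [0.006, -0.001, -1.0]]
wrist_force: [1.0, -0.1, 1.7]
opening: 0.728
grip_force: 0.0
```

```bash
python3 -c "
from h import *
go([.49,.115,.37],187.8,5)"
```

```text
t 6.7 at [0.6492 0.1354 0.3632] yaw -172.45 J [  6.3  38.   51.5 103.8  -0.   -1.2] op 0.728 F [ 1.  -0.1  1.7] g 0.0
[[0.64, 0.0, -0.03, -0.01], [0.64, 0.0, -0.03, -0.01], [0.64, 0.0, -0.03, -0.01], [0.64, 0.0, -0.03, -0.01], [0.64, 0.0, -0.03, -0.01]]
```

Emit:
carry_out(
  plan=[
    [0.3,0,-0.2,0],
    [0.74,0,0,0],
    [0.74,0,0,0],
    [0.74,0,0,0],
    [0.74,0,0,0],
  ],
)

```text
time: 7.2
eef_pos: [0.4872, 0.1139, 0.3746]
eef_rot: [[-0.991, -0.132, 0.0], [-0.132, 0.991, -0.001], [-0.0, -0.001, -1.0]]
wrist_force: [0.0, 0.4, 0.3]
opening: 0.732
grip_force: 0.0
```

```bash
python3 -c "
from h import *
import pickle
grab_frame('wrist');grab_frame('wrist');c=get_calibration('wrist');im=grab_frame('wrist')[:,:,::-1];pickle.dump(c,open('w4.pkl','wb'));cv2.imwrite('pics/w4.png',im)
ux=np.array([.9907,.1357,0]);uy=np.array([-.1357,.9907,0])
b=np.array([.4535,.1105,0])+.08*ux+.003*uy
print('bay mid',b,'pred handle top corners',proj('wrist',[b+[0,0,.142]+i*.032*ux+j*.009*uy for i,j in((-1,-1),(-1,1),(1,1),(1,-1))],c).round(1).tolist())
S=grab_frame('side')[:,:,::-1];T=grab_frame('top')[:,:,::-1]
o=np.zeros((600,800,3),np.uint8)
o[:420,:560]=im;o[420:,:270]=cv2.resize(S[190:280,215:350],(270,180));o[420:,270:540]=cv2.resize(T[150:240,170:305],(270,180))
cv2.imwrite('pics/c4.png',o)
go([.53,.12,.3],187.8,5)"
```

```text
bay mid [0.5323489 0.1243281 0.       ] pred handle top corners [[276.0, 187.9], [292.9, 187.9], [292.6, 243.9], [276.4, 243.9]]
t 7.45 at [0.4894 0.1143 0.3752] yaw -172.44 J [ 5.9 13.5 14.6 91.  -0.  -1.6] op 0.725 F [ 1.2 -0.4 -0.1] g 0.0
[[-0.16, 0.0, 0.3, -0.01], [-0.16, 0.0, 0.3, -0.01], [-0.16, 0.0, 0.3, -0.01], [-0.16, 0.0, 0.3, -0.01], [-0.16, 0.0, 0.3, -0.01]]
```

View pics/c4.png

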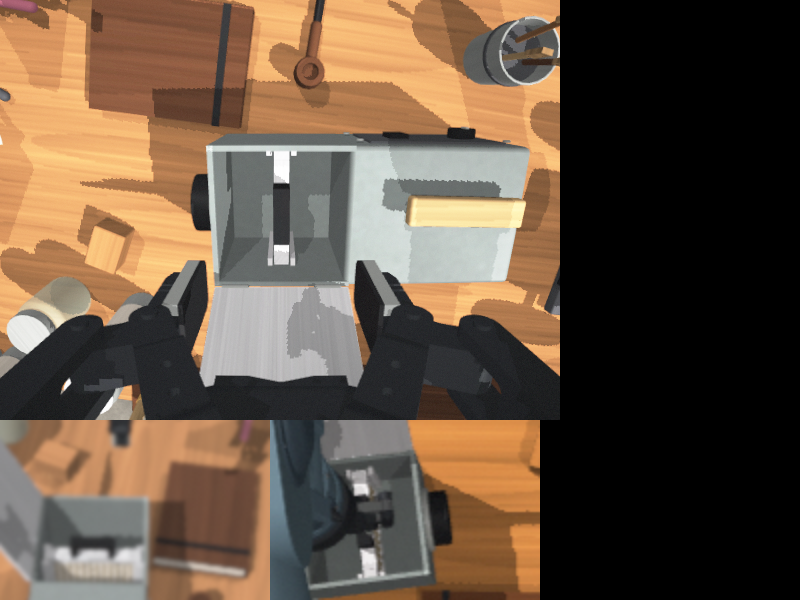

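The flap is open and leaning back. The handle bar is dark at cols 273-290, rows 185-245 of the wrist view. I'll measure it by mask here, then move closer for a second view.

Emit:
carry_out(
  plan=[
    [-0.17,0,0.32,0],
    [-0.17,0,0.32,0],
    [-0.17,0,0.32,0],
    [-0.17,0,0.32,0],
    [-0.17,0,0.32,0],
  ],
)

```text
time: 7.95
eef_pos: [0.5333, 0.1201, 0.2938]
eef_rot: [[-0.991, -0.132, 0.001], [-0.132, 0.991, -0.0], [-0.001, -0.0, -1.0]]
wrist_force: [-1.1, 0.5, 0.2]
opening: 0.723
grip_force: 0.0
```

```bash
python3 -c "
from h import *
import pickle
grab_frame('wrist');grab_frame('wrist');c5=get_calibration('wrist');im=grab_frame('wrist')[:,:,::-1];cv2.imwrite('pics/w5.png',im)
c4=pickle.load(open('w4.pkl','rb'));R=[]
for f,c in(('w4',c4),('w5',c5)):
  im=cv2.imread('pics/'+f+'.png');q=proj('wrist',[[.5325,.1215,.142]],c)[0]
  m=(im.max(2)<62).astype(np.uint8);x0,y0=int(q[0]-25),int(q[1]-55);w=m[max(y0,0):y0+110,x0:x0+50]
  n,l,s,ce=cv2.connectedComponentsWithStats(w);k=1+s[1:,4].argmax();s=s[k];print(f,q,s+[x0,max(y0,0),0,0,0],ce[k]+[x0,max(y0,0)])
  u=(s[0]+x0+s[2]/2-.5,s[1]+max(y0,0)+s[3]/2-.5);o,d=ray('wrist',[u],c);R.append((o,d[0]));print(u,plane('wrist',[u],.142,c))
print(tri(R))
go([.5325,.1215,.117],187.6,10)"
```

```text
w4 [281.88128875 216.35691696] [273 184  17  60 925] [281.00648649 212.88      ]
(np.float64(281.0), np.float64(213.5)) [[0.52940117 0.12011689 0.142     ]]
w5 [282.70297425 190.56318319] [ 271  149   22   79 1609] [281.42883779 187.79303915]
(np.float64(281.5), np.float64(188.0)) [[0.53046766 0.12021969 0.142     ]]
(array([0.53375209, 0.12072063, 0.12784245]), [np.float64(8.473103373346087e-06), np.float64(8.47310337338789e-06)])
t 8.1 at [0.5319 0.12   0.2934] yaw -172.44 J [ 6.1 17.8  8.3 80.7 -0.  -1.5] op 0.723 F [0.3 0.2 0.5] g 0.0
[[-0.0, 0.0, 0.35, -0.0], [-0.0, 0.0, 0.35, -0.0], [-0.0, 0.0, 0.35, -0.0], [-0.0, 0.0, 0.35, -0.0], [-0.0, 0.0, 0.35, -0.0]]
[[-0.0, 0.0, 0.35, -0.0], [-0.0, 0.0, 0.35, -0.0], [-0.0, 0.0, 0.35, -0.0], [-0.0, 0.0, 0.35, -0.0], [-0.0, 0.0, 0.35, -0.0]]
```

Emit:
carry_out(
  plan=[
    [0.02,0,0.8,0],
    [0,0,0.8,0],
    [0,0,0.8,0],
    [0,0,0.7,0],
    [0,0,0.49,0],
  ],
)

```text
time: 8.6
eef_pos: [0.53, 0.1199, 0.1139]
eef_rot: [[-0.991, -0.132, -0.001], [-0.132, 0.991, -0.0], [0.001, -0.0, -1.0]]
wrist_force: [0.4, -0.7, 0.0]
opening: 0.726
grip_force: 0.0
```

Emit:
carry_out(
  plan=[
    [0,0,0,0],
    [0,0,0,0],
    [0,0,0,0],
    [0,0,0,0],
    [0,0,0,0],
  ],
  gripper=8,
  squeeze=60,
)

```text
time: 9.1
eef_pos: [0.5324, 0.1203, 0.1178]
eef_rot: [[-0.991, -0.132, 0.005], [-0.132, 0.991, 0.001], [-0.005, -0.0, -1.0]]
wrist_force: [0.4, 0.3, 6.1]
opening: 0.195
grip_force: 59.6
```

Emit:
carry_out(
  plan=[
    [0,0,0,0],
    [0,0,0,0],
  ],
)

```text
time: 9.3
eef_pos: [0.5324, 0.1203, 0.1178]
eef_rot: [[-0.991, -0.132, 0.005], [-0.132, 0.991, 0.001], [-0.005, -0.0, -1.0]]
wrist_force: [-1.2, -0.5, 6.8]
opening: 0.201
grip_force: 59.6
```

Emit:
carry_out(
  plan=[
    [0,0,-0.3,0],
    [0,0,-0.5,0],
    [0,0,-0.6,0],
    [0,0,-0.7,0],
    [0,0,-0.7,0],
  ],
)

```text
time: 9.8
eef_pos: [0.5296, 0.1199, 0.2565]
eef_rot: [[-0.991, -0.132, -0.001], [-0.132, 0.991, -0.0], [0.001, -0.0, -1.0]]
wrist_force: [0.7, 0.5, -3.4]
opening: 0.196
grip_force: 59.5
```

Emit:
carry_out(
  plan=[
    [0,0,-0.7,0],
    [0,0,-0.6,0],
    [0,0,-0.1,0],
  ],
)

```text
time: 10.1
eef_pos: [0.5317, 0.1201, 0.3294]
eef_rot: [[-0.991, -0.132, 0.007], [-0.132, 0.991, 0.001], [-0.007, -0.0, -1.0]]
wrist_force: [0.6, -0.0, -2.9]
opening: 0.195
grip_force: 59.6
```

```bash
python3 -c "
from h import *
go([.539,-.245,.318],158.2,15)
cv2.imwrite('pics/t6.png',cv2.resize(np.vstack([grab_frame('side')[60:300,150:450,::-1]]),(750,600)))"
```

```text
t 10.1 at [0.5317 0.1201 0.3294] yaw -172.43 J [ 6.1 17.6 13.3 85.3 -0.  -1.5] op 0.195 F [ 0.6 -0.  -2.9] g 59.635332226753235
[[0.05, -0.48, 0.02, 0.34], [0.04, -0.49, 0.02, 0.34], [0.02, -0.49, 0.02, 0.34], [0.0, -0.49, 0.02, 0.34], [-0.01, -0.49, 0.02, 0.34]]
[[-0.03, -0.49, 0.02, 0.34], [-0.05, -0.48, 0.02, 0.34], [-0.06, -0.48, 0.02, 0.34], [-0.08, -0.48, 0.02, 0.34], [-0.09, -0.48, 0.02, 0.34]]
[[-0.11, -0.47, 0.02, 0.34], [-0.13, -0.47, 0.02, 0.34], [-0.14, -0.47, 0.02, 0.34], [-0.16, -0.46, 0.02, 0.34], [-0.17, -0.45, 0.02, 0.34]]
```

View pics/t6.png

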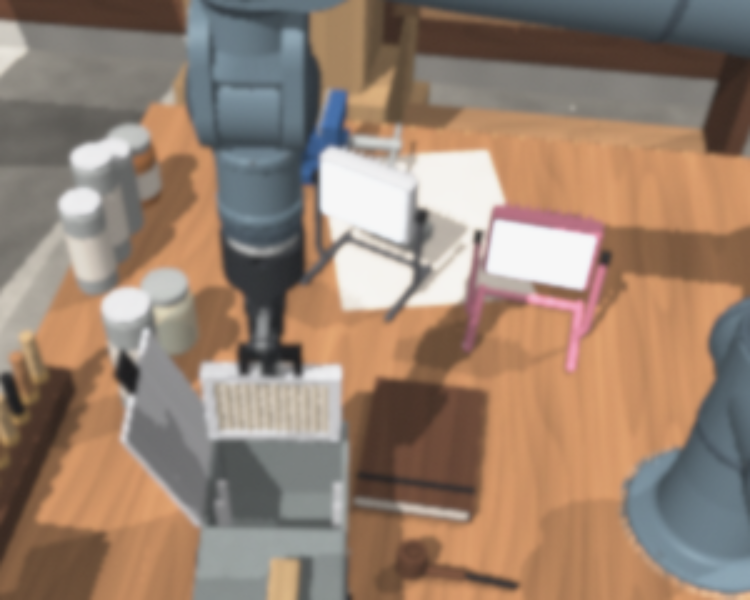

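The cassette is out and hangs level, the flap is leaning back open, and nothing else has moved. I'll carry it to the light.

Emit:
carry_out(
  plan=[
    [0.05,-0.3,0,0.34],
    [0.04,-0.49,0,0.34],
    [0.02,-0.49,0,0.34],
    [0,-0.49,0,0.34],
    [-0.01,-0.49,0,0.34],
  ],
)

```text
time: 10.65
eef_pos: [0.5303, 0.005, 0.3226]
eef_rot: [[-0.999, 0.041, -0.005], [0.041, 0.999, -0.0], [0.005, -0.0, -1.0]]
wrist_force: [0.7, -0.1, -3.9]
opening: 0.196
grip_force: 59.6
```

Emit:
carry_out(
  plan=[
    [-0.03,-0.49,0,0.34],
    [-0.05,-0.48,0,0.34],
    [-0.06,-0.48,0,0.34],
    [-0.08,-0.48,0,0.34],
    [-0.09,-0.48,0,0.34],
  ],
)

```text
time: 11.15
eef_pos: [0.5329, -0.1164, 0.3226]
eef_rot: [[-0.978, 0.209, -0.005], [0.209, 0.978, 0.001], [0.005, -0.0, -1.0]]
wrist_force: [0.3, -0.2, -3.7]
opening: 0.197
grip_force: 59.6
```

Emit:
carry_out(
  plan=[
    [-0.11,-0.45,0,0.34],
    [-0.13,-0.4,0,0.34],
    [-0.14,-0.3,0,0.34],
    [-0.16,-0.2,0,0.34],
    [-0.1,-0.1,0,0.34],
  ],
)

```text
time: 11.65
eef_pos: [0.5469, -0.1947, 0.3241]
eef_rot: [[-0.928, 0.372, -0.002], [0.372, 0.928, 0.001], [0.002, 0.0, -1.0]]
wrist_force: [-1.0, -0.9, -4.2]
opening: 0.202
grip_force: 59.6
```

```bash
python3 -c "
from h import *
grab_frame('top');grab_frame('top')
go([.539,-.265,.222],158.2,5)"
```

```text
t 11.75 at [ 0.5473 -0.1942  0.3245] yaw 158.27 J [-25.8  22.6  19.8  87.2   0.   -4.1] op 0.195 F [ 0.7 -0.6 -3.7] g 59.54981446266174
[[-0.07, -0.28, 0.41, 0.0], [-0.07, -0.28, 0.41, 0.0], [-0.07, -0.28, 0.41, 0.0], [-0.07, -0.28, 0.41, 0.0], [-0.07, -0.28, 0.41, 0.0]]
```

Emit:
carry_out(
  plan=[
    [-0.07,-0.28,0.41,0],
    [-0.07,-0.28,0.41,0],
    [-0.07,-0.28,0.41,0],
    [-0.07,-0.28,0.41,0],
    [-0.07,-0.28,0.41,0],
  ],
)

```text
time: 12.25
eef_pos: [0.5376, -0.2646, 0.2222]
eef_rot: [[-0.93, 0.367, 0.0], [0.367, 0.93, 0.0], [-0.0, 0.0, -1.0]]
wrist_force: [-0.2, 0.7, -3.1]
opening: 0.196
grip_force: 59.6
```

Emit:
carry_out(
  plan=[
    [0,0,0,0],
    [0,0,0,0],
    [0,0,0,0],
  ],
)

```text
time: 12.55
eef_pos: [0.5382, -0.2645, 0.2243]
eef_rot: [[-0.93, 0.368, 0.002], [0.368, 0.93, -0.001], [-0.002, 0.0, -1.0]]
wrist_force: [-0.0, -0.0, -3.0]
opening: 0.198
grip_force: 59.5
```

```bash
python3 -c "
from h import *
import pickle
c=get_calibration('wrist');pickle.dump(c,open('w7.pkl','wb'))
W=grab_frame('wrist')[:,:,::-1];S=grab_frame('side')[:,:,::-1];T=grab_frame('top')[:,:,::-1]
for n,i in zip('wst',(W,S,T)):cv2.imwrite(f'pics/{n}7.png',i)
o=np.zeros((600,800,3),np.uint8)
r=lambda i,x,y:cv2.resize(i[y:y+75,x:x+100],(400,300),interpolation=cv2.INTER_CUBIC)
o[:300,:400]=r(S,230,105);o[:300,400:]=r(T,340,165);o[300:,:400]=cv2.resize(W,(400,300));o[300:,400:]=cv2.resize(S[100:400,100:500],(400,300))
cv2.imwrite('pics/c7.png',o)
n=np.array([.371,.928,0]);y=np.array([.928,-.371,0]);R=np.array(sense()['eef_rot']);P=np.array(sense()['eef_pos'])
b=P-[0,0,.108]
tx,ty=R[:,0],R[:,1]
C=[b+i*.07*tx+j*.009*ty+[0,0,k] for i,j,k in((1,1,.102),(-1,1,.102),(1,1,0),(-1,1,0))]
print('side pred filter',proj('side',C).round(1).tolist());print('top',proj('top',C).round(1).tolist())
go([.539,-.265,.222],158.2,5)"
```

```text
side pred filter [[297.3, 151.8], [261.2, 138.0], [296.4, 174.5], [262.3, 160.7]]
top [[361.3, 218.9], [382.4, 164.2], [355.1, 223.1], [374.6, 172.7]]
t 12.7 at [ 0.5383 -0.2649  0.2242] yaw 158.41 J [-32.3  24.6   8.   73.3   0.  -10.7] op 0.198 F [ 0.1  0.4 -3.8] g 59.515419602394104
[[-0.0, 0.0, 0.01, 0.01], [-0.0, 0.0, 0.01, 0.01], [-0.0, 0.0, 0.01, 0.01], [-0.0, 0.0, 0.01, 0.01], [-0.0, 0.0, 0.01, 0.01]]
```

View pics/c7.png

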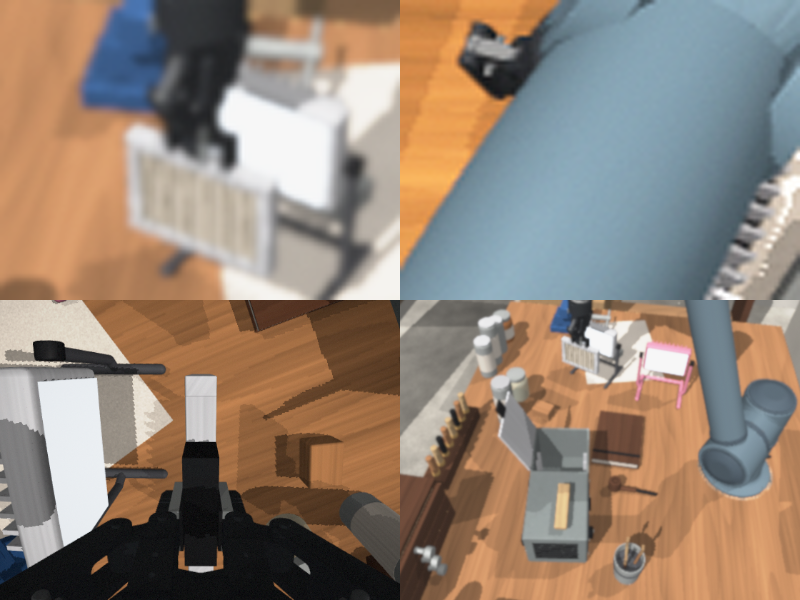

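The side crop shows the cassette upright in front of the lens, corners within about 1 px of prediction, and the flap open. The wrist view shows the skid tips level with each other at crop (165,370) and (165,472). I'll recheck the lens against that frame.

```bash
python3 -c "
from h import *
import pickle
c=pickle.load(open('w7.pkl','rb'))
im=cv2.imread('pics/w7.png')
m=(im.max(2)<95).astype(np.uint8)
U=[]
for r in (97,241):
  w=m[r-12:r+12,150:250];n,l,s,ce=cv2.connectedComponentsWithStats(w);k=1+s[1:,4].argmax();ys,xs=np.where(l==k);x=xs.max();u=(x+150,ys[xs>x-6].mean()+r-12);U.append(u)
print(U)
s=plane('wrist',U,.007,c);d=s[0]-s[1];print(s,np.linalg.norm(d));y=d/np.linalg.norm(d)
if y[0]<0:y=-y
n=np.array([-y[1],y[0],0]);le=s.mean(0)-.052*n;print('n ang',np.degrees(np.arctan2(n[1],n[0])),'lens',le)
P=np.array([.5383,-.2649]);e=P-le[:2];print('dist',e@n[:2],'lateral',e@y[:2])
# lens bottom/top edge direction: white region right edge
b=(im.min(2)>235).astype(np.uint8)[90:380,:200];q=[(r+90,np.where(b[r])[0].max()) for r in range(40,240,20) if b[r].any()];print(q)
"
```

```text
[(np.int64(231), np.float64(96.78787878787878)), (np.int64(234), np.float64(243.22413793103448))]
[[ 0.4519223  -0.2805569   0.007     ]
 [ 0.59080485 -0.33790058  0.007     ]] 0.15025531605374173
n ang 67.56459284073718 lens [ 0.50151821 -0.35729288  0.007     ]
dist 0.0994371587770675 lateral -0.001263179163611891
[(230, np.int64(138)), (250, np.int64(141)), (270, np.int64(142))]
```

Emit:
carry_out(
  plan=[
    [-0.02,0,0.05,0.08],
    [0,0,0,0],
    [0,0,0,0],
    [0,0,0,0],
    [0,0,0,0],
  ],
)

```text
time: 13.2
eef_pos: [0.5383, -0.2656, 0.2203]
eef_rot: [[-0.926, 0.376, -0.0], [0.376, 0.926, -0.0], [0.0, -0.0, -1.0]]
wrist_force: [0.1, -0.6, -3.6]
opening: 0.195
grip_force: 59.5
```

```bash
python3 -c "
from h import *
s=sense();print(s['eef_pos'],s['qvel'],s['grip_force'],s['time']);print(job_done())"
```

```text
[ 0.53830159 -0.26561739  0.22028256] [-0.04868343 -0.04422796  0.04477391  0.04282691 -0.01954373 -0.02430123] 59.53045964241028 13.2
the job is handed in; nothing more can be done
None
```

I handed the job in at 13.2 s: the flap is standing open and the gripper holds the filter cassette upright about 10 cm in front of the aluminium light's lens, centred to within a few millimetres and square to it; no verdict was returned.

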